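# Move the material syringes into the clean rack in the same order

### The job

The old syringe rack has to go for cleaning: move its four syringes into the empty rack, each to the same place in the row as it has now, counted from the rack's handle end, so that all hang upright by their flanges, fully down, plungers up. Carry each one straight across into its own place: do not park or drop one on the counter or lay it down, and do not put one in another's place on the way. Leave the paste jar, the glass dish and the small bottle between the racks where they stand.

Things in the scene. Friction and masses are not known exactly. Their poses are not given: they have to be found in the camera images.
- old_rack: Steel syringe rack, fixed, 196 x 64 mm, 75 mm high, full at the start; any yaw. Its 4 mm top plate (upper face at 75 mm) has four 26 mm square cut-outs in a row. A dark wire loop handle juts 36 mm from one end, 64 mm up; the ends are otherwise alike. Origin: centre of underside. x along the row to the handle end, z up. Places 1-4 from the handle: x = 69, 23, -23, -69 mm, y = 0.
- new_rack: Steel syringe rack, fixed, 196 x 64 mm, 75 mm high, empty at the start, same model; any yaw. Its 4 mm top plate (upper face at 75 mm) has four 26 mm square cut-outs in a row. A dark wire loop handle juts 36 mm from one end, 64 mm up; the ends are otherwise alike. Origin: centre of underside. x along the row to the handle end, z up. Places 1-4 from the handle: x = 69, 23, -23, -69 mm, y = 0.
- syringe_disc: Rigid syringe, 25 g, hanging upright. White 13 mm barrel, black nozzle, 62 mm below the flange. White finger flange 28 x 44 x 4 mm rests on the rack's top. Black 10 mm plunger rod ending in a flat round thumb disc 27 mm across and 8 mm thick, 44 to 52 mm above the origin. Origin: centre of the flange's underside, z up, y along its 44 mm wings (at the start across the row).
- syringe_dome: Rigid syringe, 25 g, hanging upright. White 13 mm barrel, black nozzle, 62 mm below the flange. White finger flange 28 x 44 x 4 mm rests on the rack's top. Black 10 mm plunger rod ending in a small round domed button 18 mm across: straight sides 34 to 42 mm above the origin, dome up to 51 mm. Origin: centre of the flange's underside, z up, y along its 44 mm wings (at the start across the row).
- syringe_tee: Rigid syringe, 25 g, hanging upright. White 13 mm barrel, black nozzle, 62 mm below the flange. White finger flange 28 x 44 x 4 mm rests on the rack's top. Black 10 mm plunger rod ending in a T-bar 34 mm long (along y), 10 mm wide (along x) and 8 mm thick, 48 to 56 mm above the origin. Origin: centre of the flange's underside, z up, y along its 44 mm wings (at the start across the row).
- syringe_square: Rigid syringe, 25 g, hanging upright. White 13 mm barrel, black nozzle, 62 mm below the flange. White finger flange 28 x 44 x 4 mm rests on the rack's top. Black 10 mm plunger rod ending in a square thumb pad 20 x 20 mm, 8 mm thick, 38 to 46 mm above the origin. Origin: centre of the flange's underside, z up, y along its 44 mm wings (at the start across the row).
- paste_jar: Loose white jar with a grey lid, 54 mm in diameter, 45 mm high, standing between the racks. Origin: centre of its underside.
- dappen_dish: Loose small waisted glass dish, 40 mm in diameter, 26 mm high, standing between the racks. Origin: centre of its underside.
- bond_bottle: Loose small black bottle with a white cap, 28 mm in diameter, 58 mm high, standing between the racks. Origin: centre of its underside.
Mind the look-alikes: they are no part of the job. Leave any green or purple look-alike of the syringe_tee alone.

How it is judged:
By the outcome, as a careful person would: the job done as asked, in the order asked, and still so for the second after the job is handed in, with the robot touching nothing.
It also fails if it takes over 120 s, if anything falls off the work surface, if the arm or the gripper's body presses on something with over 40 N, if the wrist force passes 120 N, or if a joint passes its speed limit or range.

### The arm

A 6-joint arm with a two-finger parallel gripper is mounted at the origin on the work surface. World frame = base frame: x ahead of the robot, y to its left, z up, the work surface at z = 0. Lengths are in m, angles in rad, forces in N, time in s.
With the tool pointing down it reaches from about 0.35 to 0.975 m from the base axis. Payload 17.4 kg.
Tool frame: the origin (TCP) lies on the centre line of the jaws, within the pads' length; the fingertips stand 22 mm ahead of it and the grasp point (between the pads) lies 3 mm ahead of it (manip.nose_length is the distance from the TCP to the fingertips, in m); z points along the fingers, y is the line along which they close (so a half turn about z gives the same grasp; the last joint's range is limited). The gripper opens to 85 mm and grips with 20 to 120 N. Pads are 22 mm wide; open, the fingers measure 114 mm over their backs; the gripper's body (76 mm by 85 mm) begins 54 mm behind the grasp point. The pads swing forward as they close: fully open they stand 13 mm farther back than shut.
Start: joints at [1.109, 0.116, 1.442, -0, 1.584, -0.038], TCP at [0.278, 0.615, 0.253] pointing down, gripper open.
Joint ranges: [-2.83, 2.83], [-0.83, 2.19], [0.07, 2.5], [-1.14, 4.28], [0.01, 3], [-2.97, 2.97]. Speed limits (rad/s): [1.89, 1.89, 2.22, 3.14, 3.14, 3.14].

### API

Orientations are given as a unit quaternion [x, y, z, w].
In Python, from workcell import manip gives the robot as it stands. The module is installed in compiled form; this text tells all that it offers.
- The arm moves only by the tool carry_out, never from a script. Its argument "targets" is a list of rows, each an object with "dp": the shift along the tool's x, y, z in m, a list of three; "roll": the turn about the tool's z in rad. A call has 1 to 10 rows; each row is the pose to reach, as a shift and turn from the pose commanded when the call began, along the tool's axes at that moment; what a row does not reach only later rows make up. A row lasts 1/10 s, in which the tool goes at most 50 mm and 8.59 degrees, less where a joint would pass 70% of its speed; a pose out of reach is approached as far as the arm can. A call with a gripper value outside its range is refused whole. "grip" is the closure, from 0 (fully open) to 1 (shut), set as the call begins (left out, the last holds). The fingers move at their own pace and stop on an object; "squeeze" is the grip in N (left out, the last holds). Time passes only in rows, so rows that repeat a pose let the fingers close. It gives the time, the measured TCP pose, the force, the opening and the grip force at its end, in the units of the state.
- manip.observe(): the state, without advancing time (a new reading comes with each control period).
- manip.capture(name): name is "side" or "top"; returns a dict with "pixels" (420x560x3 uint8, blue, green, red), "z_map" (420x560 float32, m along the optical axis (not along the pixel's ray), 0 where there is no reading), "K" (3x3 intrinsics, pixels), "T" (4x4, takes a point from camera to world coordinates). Camera axes: x right, y up, looking along -z (the intrinsics and any distortion apply to the point x, -y, -z); pixel columns grow to the right and rows downward; lengths in m; the calibration is good to about 2 mm. A picture is of the moment at which its call begins.
- manip.sign_off(): hands the job in; it is judged then, once.
Trained networks look in a picture, given as the dict that the camera call returned (one of the last four; its "shot" number tells which), for a name from the list of things; names that differ only in an ending like _2 or _b are one class to them, and where a whole thing is asked for, a point or a joint stands for the part that bears it (a point fixed in the world has none). Each returns a list of dicts, best first, with "p" (0 to 1); they miss things now and then, are a little off and sometimes report something else, mostly with a low value. They report only what shows in the picture. A call takes as long as a camera call. They do not tell look-alikes from the thing itself.
- manip.look_for(thing, picture): "xy" ([column, row] in pixels, amid what is visible of it).
The state is a dict: "time_s": time; "joints": joint angles; "qd": joint speeds; "tau": joint torques, N m; "tcp_pos": TCP position; "tcp_rot": TCP orientation; "contact_force": force on the tool from outside, world axes, zero at the start; "moment": the same for the moment, N m; "opening": opening from 0.0 (shut) to 1.0 (fully open); "grip_force": force on a finger pad.
Only numpy, scipy, OpenCV 4.12 (cv2) and the standard library are available. Lean on these libraries where they do the work, as an engineer would, in place of code of your own. Each camera call takes 0.05 s, during which the arm holds its last target. There are 200 camera calls.

## Working session

There is one attempt and no reset: what is moved stays moved. The work goes in short steps, Python scripts to look and compute and a tool call to move; the robot and the scene stay as the last step left them, time stands still between calls to the robot, and variables do not carry over. Pictures are saved under pics/ and viewed, at most 14 in all, crops included, and the job is handed in when it is done.

Besides the shell and the picture viewer there is one more tool, called after "Call:" as name(argument=value, ...), one argument or row to a line, values as JSON. carry_out: Moves the arm, as the interface text tells. Its arguments: {"type":"object","properties":{"targets":{"type":"array"},"grip":{"type":"number"},"squeeze":{"type":"number"}},"required":["targets"]}

```bash
mkdir -p pics; cat > h.py <<'E'
import numpy as np, cv2
from workcell import manip
def world(p,uv,z=None):
    """world points of all pixels (H,W,3)"""
def cloud(p):
    K,T,d=p["K"],p["T"],p["z_map"]
    v,u=np.mgrid[:d.shape[0],:d.shape[1]]
    x=(u-K[0,2])/K[0,0]*d; y=(v-K[1,2])/K[1,1]*d
    P=np.stack([x,-y,-d],-1)@T[:3,:3].T+T[:3,3]
    P[d==0]=np.nan
    return P
E
python3 - <<'E'
from h import *
for n in("top","side"):
    p=manip.capture(n); cv2.imwrite(f"pics/{n}0.png",p["pixels"]); np.savez(f"{n}0.npz",P=cloud(p),im=p["pixels"],K=p["K"],T=p["T"])
    print(n,p["K"].tolist(),p["T"].round(3).tolist(),[k for k in p])
    for t in["old_rack","new_rack","syringe_disc","syringe_dome","syringe_tee","syringe_square","paste_jar","dappen_dish","bond_bottle"]:
        P=cloud(p)
        for r in manip.look_for(t,p)[:4]:
            c,w=map(int,np.round(r["xy"])); print(t,round(r["p"],2),c,w,P[w,c].round(3))
print(manip.observe())
E
```

```text
top [[513.6430970695675, 0.0, 282.1978311048076], [0.0, 513.6430970695675, 219.62919714713288], [0.0, 0.0, 1.0]] [[0.017, 0.974, -0.225, 0.343], [-1.0, 0.018, 0.003, -0.016], [0.007, 0.225, 0.974, 1.144], [0.0, 0.0, 0.0, 1.0]] ['pixels', 'z_map', 'K', 'T', 'shot']
old_rack 0.7 179 236 [0.55  0.198 0.075]
new_rack 0.74 367 230 [ 0.571 -0.201  0.074]
syringe_disc 0.18 269 288 [0.447 0.005 0.046]
syringe_dome 0.67 213 241 [0.54  0.125 0.079]
syringe_dome 0.22 368 231 [ 0.569 -0.203  0.073]
syringe_tee 0.81 199 169 [0.691 0.159 0.102]
syringe_tee 0.62 139 287 [0.441 0.275 0.072]
syringe_tee 0.55 164 185 [0.662 0.237 0.075]
syringe_tee 0.5 169 230 [0.561 0.218 0.083]
syringe_square 0.76 187 232 [0.55  0.173 0.118]
paste_jar 0.75 271 288 [0.447 0.001 0.043]
paste_jar 0.24 273 175 [0.702 0.002 0.037]
dappen_dish 0.75 278 235 [ 0.568 -0.011  0.016]
dappen_dish 0.59 211 242 [0.538 0.129 0.077]
bond_bottle 0.48 170 229 [0.564 0.217 0.081]
side [[476.6325402818046, 0.0, 272.4011458818297], [0.0, 476.6325402818046, 211.36099094508793], [0.0, 0.0, 1.0]] [[-0.781, 0.451, -0.431, 0.221], [-0.624, -
[... 795 characters left out ...]
: 1.0, 'joints': array([ 1.10919170e+00,  1.15985651e-01,  1.44162996e+00, -5.02210287e-06,
        1.58401092e+00, -3.78123729e-02]), 'qd': array([-1.70724227e-03, -9.07750532e-04, -8.35452203e-04, -2.95698216e-03,
        1.53788455e-03,  3.82790133e-06]), 'tau': array([ 5.51081648e-04, -7.31727862e+01, -6.32660794e+01,  8.94715640e-06,
        3.02244171e-04,  9.14007387e-06]), 'tcp_pos': array([0.27758653, 0.61527098, 0.2532942 ]), 'tcp_rot': array([ 2.10314029e-01,  9.77633883e-01, -1.70357242e-05, -1.75344516e-06]), 'contact_force': array([-0.14259891,  0.11395407, -0.79763367]), 'moment': array([-0.00425418,  0.0228722 , -0.02326085]), 'grip_force': 0.0, 'opening': 0.9976942707953831}
```

View pics/top0.png

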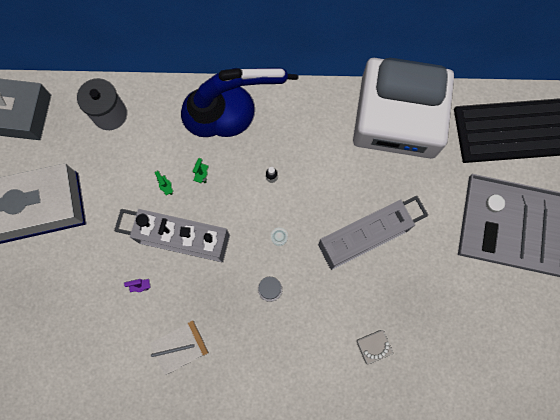

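View pics/side0.png

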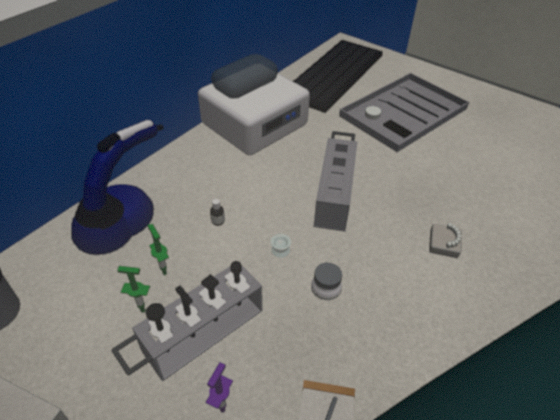

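The top picture shows:
- **Old rack:** handle at (125,221). From the handle: disc (143,220), tee (167,229), square (187,232) and dome (211,239).
- **New rack:** empty, handle at (416,208).
- **Look-alikes:** green at (164,183) and (200,170), purple at (137,285). The tee I want is the black one at (167,229) in the rack.

Next I'll fit the racks and heads, with one close crop.

```bash
cat > fit.py <<'E'
from h import *
D={n:np.load(n+"0.npz") for n in("top","side")}
def rack(P,c):
    m=(np.abs(P[...,2]-.075)<.006)&(np.hypot(P[...,0]-c[0],P[...,1]-c[1])<.13)
    m=cv2.morphologyEx(m.astype(np.uint8),cv2.MORPH_OPEN,np.ones((3,3)))
    n,l,s,_=cv2.connectedComponentsWithStats(m); k=1+np.argmax(s[1:,4]); q=P[l==k]
    (cx,cy),(w,h),a=cv2.minAreaRect((q[:,:2]*1000).astype(np.float32))
    a=np.radians(a if w>h else a+90)
    return np.array([cx,cy])/1000,max(w,h),min(w,h),a,np.median(q[:,2])
for n in D:
    P=D[n]["P"]
    for nm,c,s in(("old",(.55,.198),1),("new",(.57,-.2),-1)):
        o,L,W,a,z=rack(P,c); d=np.array([np.cos(a),np.sin(a)]); d*=np.sign(d[1])*s
        print(n,nm,o.round(4),"L,W",round(L),round(W),"z",round(z,4),"yaw",round(np.arctan2(d[1],d[0]),3))
        if nm=="old":
            R=np.array([d,[-d[1],d[0]]])
            for x,lo,hi in((.069,.044,.053),(.023,.048,.057),(-.023,.038,.047),(-.069,.034,.052)):
                l=(P[...,:2]-o)@R.T; m=(np.abs(l[...,0]-x)<.02)&(np.abs(l[...,1])<.025)&(np.abs(P[...,2]-.075-(lo+hi)/2)<.008)
                q=l[m]; print("  head",x,m.sum(),((q.min(0)+q.max(0))/2*1000).round(1),np.ptp(q,axis=0).round(3)*1000,"ztop",np.percentile(P[...,2][m],95).round(4))
E
python3 fit.py; python3 -c "
import cv2,numpy as np
a=cv2.imread('pics/side0.png')[220:380,100:290];b=cv2.imread('pics/top0.png')[190:275,310:440]
a=cv2.resize(a,None,fx=2.2,fy=2.2,interpolation=2);b=cv2.resize(b,None,fx=2.8,fy=2.8,interpolation=2)
c=np.zeros((360,800,3),np.uint8);c[:352,:418]=a[:352,:418];c[:238,425:789]=b[:238,:364];cv2.imwrite('pics/c.png',c)"
```

```text
top old [0.5585 0.2006] L,W 197 65 z 0.0743 yaw 1.366
  head 0.069 136 [65.9 -1.2] [26. 25.] ztop 0.1279
  head 0.023 93 [21.8  2.9] [12. 34.] ztop 0.1323
  head -0.023 100 [-23.5   2.1] [21. 21.] ztop 0.1221
  head -0.069 61 [-71.8   3.2] [16. 16.] ztop 0.1253
top new [ 0.568  -0.2029] L,W 198 64 z 0.0741 yaw -1.092
side old [0.5589 0.204 ] L,W 197 67 z 0.0762 yaw 1.365
  head 0.069 286 [66.9 -0.7] [26. 27.] ztop 0.1293
  head 0.023 167 [21.4  3.2] [11. 34.] ztop 0.1333
  head -0.023 185 [-23.    2.5] [21. 21.] ztop 0.1233
  head -0.069 119 [-70.1   3.6] [16. 18.] ztop 0.1257
side new [ 0.5687 -0.1993] L,W 200 64 z 0.0756 yaw -1.092
```

View pics/c.png

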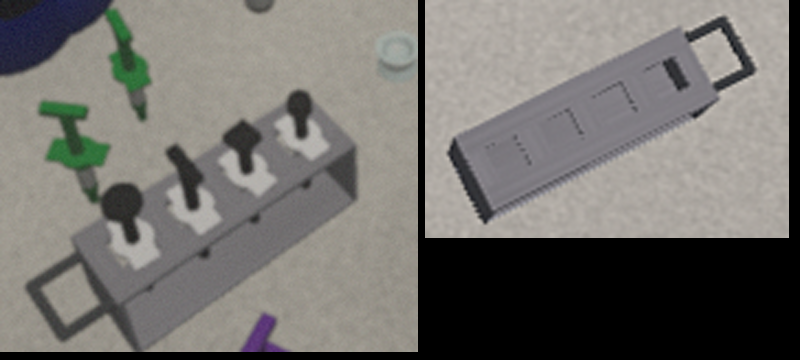

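The crop confirms the order from the old rack's handle: disc, tee, square, dome, all black. Both greens stand apart behind the rack and the purple lies in front. The new rack's four cut-outs are empty. Now I'll compute the goal poses.

```bash
cat > plan.py <<'E'
import sys; from h import *
from scipy.spatial.transform import Rotation as R
O,ya=np.array([.5587,.2023]),1.366; N,yb=np.array([.5683,-.2011]),-1.092
rot=lambda a:np.array([[np.cos(a),-np.sin(a)],[np.sin(a),np.cos(a)]])
H=dict(disc=(.0664,-.001,.123,.069),tee=(.0216,.003,.127,.023),square=(-.0233,.0023,.117,-.023),dome=(-.071,.0034,.113,-.069))
def goal(n,where):
    x,y,z,px=H[n]
    return (*(O+rot(ya)@[x,y]),z,ya-np.pi/2) if where=="old" else (*(N+rot(yb)@[px,0]),z,yb+np.pi/2)
def delta(g):
    s=manip.observe(); M=R.from_quat(s["tcp_rot"]).as_matrix()
    yaw=np.arctan2(M[1,1],M[0,1]); dr=-((g[3]-yaw+np.pi/2)%np.pi-np.pi/2)
    print("at",s["tcp_pos"].round(4),"tilt",M[2,2].round(5),"goal",np.round(g,4),"dp",(M.T@(np.array(g[:3])-s["tcp_pos"])).round(4),"roll",dr.round(3),"j6",s["joints"][5].round(2),"t",s["time_s"])
if __name__=="__main__": delta(goal(*sys.argv[1:]))
E
for s in disc tee square dome; do python3 plan.py $s old; python3 plan.py $s new; done
```

```text
at [0.2776 0.6153 0.2533] tilt -1.0 goal [ 0.5732  0.2671  0.123  -0.2048] dp [-0.4126 -0.1958  0.1303] roll 1.352 j6 -0.04 t 1.0
at [0.2776 0.6153 0.2533] tilt -1.0 goal [ 0.6001 -0.2623  0.123   0.4788] dp [-0.6549 -0.6674  0.1303] roll 0.668 j6 -0.04 t 1.0
at [0.2776 0.6153 0.2533] tilt -1.0 goal [ 0.5602  0.2241  0.127  -0.2048] dp [-0.4184 -0.2404  0.1263] roll 1.352 j6 -0.04 t 1.0
at [0.2776 0.6153 0.2533] tilt -1.0 goal [ 0.5789 -0.2215  0.127   0.4788] dp [-0.6188 -0.6389  0.1263] roll 0.668 j6 -0.04 t 1.0
at [0.2776 0.6153 0.2533] tilt -1.0 goal [ 0.5517  0.18    0.117  -0.2048] dp [-0.4289 -0.2841  0.1363] roll 1.352 j6 -0.04 t 1.0
at [0.2776 0.6153 0.2533] tilt -1.0 goal [ 0.5577 -0.1807  0.117   0.4788] dp [-0.5827 -0.6103  0.1363] roll 0.668 j6 -0.04 t 1.0
at [0.2776 0.6153 0.2533] tilt -1.0 goal [ 0.5409  0.1335  0.113  -0.2048] dp [-0.4382 -0.3309  0.1403] roll 1.352 j6 -0.04 t 1.0
at [0.2776 0.6153 0.2533] tilt -1.0 goal [ 0.5365 -0.1399  0.113   0.4788] dp [-0.5465 -0.5818  0.1403] roll 0.668 j6 -0.04 t 1.0
```

Call:
carry_out(
  targets=[
    {"dp":[-0.042,-0.02,0],"roll":0.135},
    {"dp":[-0.083,-0.04,0],"roll":0.27},
    {"dp":[-0.124,-0.059,0],"roll":0.405},
    {"dp":[-0.165,-0.078,0],"roll":0.54},
    {"dp":[-0.206,-0.098,0],"roll":0.676},
    {"dp":[-0.248,-0.118,0],"roll":0.811},
    {"dp":[-0.289,-0.137,0],"roll":0.946},
    {"dp":[-0.33,-0.157,0],"roll":1.082},
    {"dp":[-0.371,-0.176,0],"roll":1.217},
    {"dp":[-0.4126,-0.1958,0],"roll":1.352},
  ],
  grip=0,
  squeeze=25,
)

```text
time_s: 2.0
tcp_pos: [0.5741, 0.2656, 0.2535]
tcp_rot: [0.778, 0.629, 0.0, 0.0]
contact_force: [0.3, 1.4, -0.1]
opening: 0.999
grip_force: 0.0
```

```bash
python3 plan.py disc old
```

```text
at [0.5741 0.2656 0.2535] tilt -1.0 goal [ 0.5732  0.2671  0.123  -0.2048] dp [ 0.0013 -0.0013  0.1305] roll -0.006 j6 0.6 t 2.0
```

Call:
carry_out(
  targets=[
    {"dp":[0,0,0.02],"roll":0},
    {"dp":[0,0,0.045],"roll":0},
    {"dp":[0,0,0.07],"roll":0},
    {"dp":[0,0,0.09],"roll":0},
    {"dp":[0,0,0.105],"roll":0},
    {"dp":[0,0,0.118],"roll":0},
    {"dp":[0,0,0.126],"roll":0},
    {"dp":[0,0,0.13],"roll":0},
    {"dp":[0,0,0.13],"roll":0},
  ],
)

```text
time_s: 2.9
tcp_pos: [0.5732, 0.2672, 0.1233]
tcp_rot: [0.776, 0.631, -0.0, 0.0]
contact_force: [-0.9, -0.4, 0.9]
opening: 1.0
grip_force: 0.0
```

```bash
python3 plan.py disc old; python3 -c "
from h import *
p=manip.capture('side');cv2.imwrite('pics/g1.png',cv2.resize(p['pixels'][200:400,60:310],None,fx=2.5,fy=2.5))"
```

```text
at [0.5732 0.2672 0.1233] tilt -1.0 goal [ 0.5732  0.2671  0.123  -0.2048] dp [-0.0001 -0.      0.0003] roll -0.0 j6 0.6 t 2.9
```

View pics/g1.png

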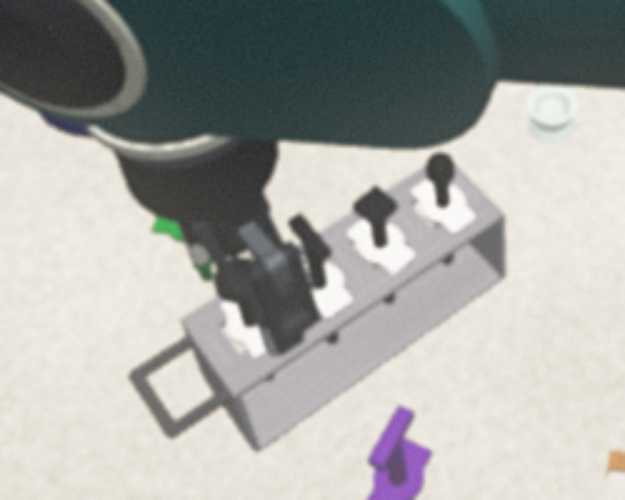

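The fingers straddle the disc head: the near finger is at (285,300) and the neighbouring tee at (315,240) is clear. Closing.

Call:
carry_out(
  targets=[
    {"dp":[0,0,0],"roll":0},
    {"dp":[0,0,0],"roll":0},
    {"dp":[0,0,0],"roll":0},
    {"dp":[0,0,0],"roll":0},
    {"dp":[0,0,0],"roll":0},
    {"dp":[0,0,0],"roll":0},
    {"dp":[0,0,0],"roll":0},
    {"dp":[0,0,0],"roll":0},
    {"dp":[0,0,0],"roll":0},
    {"dp":[0,0,0],"roll":0},
  ],
  grip=1,
  squeeze=25,
)

```text
time_s: 3.95
tcp_pos: [0.5733, 0.2671, 0.1235]
tcp_rot: [0.776, 0.631, 0.0, 0.0]
contact_force: [0.6, 0.1, 4.0]
opening: 0.302
grip_force: 24.6
```

Call:
carry_out(
  targets=[
    {"dp":[0,0,-0.005],"roll":0},
    {"dp":[0,0,-0.015],"roll":0},
    {"dp":[0,0,-0.03],"roll":0},
    {"dp":[0,0,-0.05],"roll":0},
    {"dp":[0,0,-0.07],"roll":0},
    {"dp":[0,0,-0.09],"roll":0},
    {"dp":[0,0,-0.11],"roll":0},
    {"dp":[0,0,-0.13],"roll":0},
    {"dp":[0,0,-0.142],"roll":0},
    {"dp":[0,0,-0.147],"roll":0},
  ],
)

```text
time_s: 4.95
tcp_pos: [0.5734, 0.2672, 0.2724]
tcp_rot: [0.776, 0.631, 0.001, 0.0]
contact_force: [0.7, 0.3, 0.2]
opening: 0.3
grip_force: 24.6
```

```bash
python3 plan.py disc new; python3 -c "
from h import *
p=manip.capture('side');cv2.imwrite('pics/g2.png',p['pixels'])"
```

```text
at [0.5734 0.2672 0.2724] tilt -1.0 goal [ 0.6001 -0.2623  0.123   0.4788] dp [-0.5132  0.1337  0.149 ] roll -0.684 j6 0.6 t 4.95
```

View pics/g2.png

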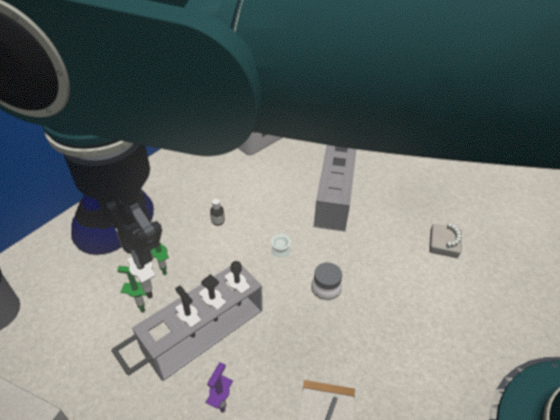

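The disc syringe hangs upright in the jaws at (140,265), and place 1 of the old rack is now empty. Carrying it across.

Call:
carry_out(
  targets=[
    {"dp":[-0.01,0.003,0],"roll":-0.02},
    {"dp":[-0.03,0.008,0],"roll":-0.06},
    {"dp":[-0.065,0.017,0],"roll":-0.11},
    {"dp":[-0.105,0.027,0],"roll":-0.16},
    {"dp":[-0.145,0.038,0],"roll":-0.21},
    {"dp":[-0.185,0.048,0],"roll":-0.26},
    {"dp":[-0.22,0.057,0],"roll":-0.3},
    {"dp":[-0.245,0.064,0],"roll":-0.33},
    {"dp":[-0.256,0.067,0],"roll":-0.342},
    {"dp":[-0.256,0.067,0],"roll":-0.342},
  ],
)

```text
time_s: 6.0
tcp_pos: [0.5865, 0.0015, 0.2694]
tcp_rot: [0.658, 0.753, -0.0, -0.0]
contact_force: [-0.7, 0.2, -0.2]
opening: 0.298
grip_force: 24.6
```

```bash
python3 plan.py disc new
```

```text
at [0.5865 0.0015 0.2694] tilt -1.0 goal [ 0.6001 -0.2623  0.123   0.4788] dp [-0.2633 -0.0219  0.1464] roll -0.344 j6 -0.18 t 6.0
```

Call:
carry_out(
  targets=[
    {"dp":[-0.01,-0.001,0],"roll":-0.02},
    {"dp":[-0.03,-0.003,0],"roll":-0.06},
    {"dp":[-0.065,-0.005,0],"roll":-0.11},
    {"dp":[-0.105,-0.009,0],"roll":-0.16},
    {"dp":[-0.145,-0.012,0],"roll":-0.21},
    {"dp":[-0.185,-0.015,0],"roll":-0.26},
    {"dp":[-0.225,-0.019,0],"roll":-0.3},
    {"dp":[-0.25,-0.021,0],"roll":-0.33},
    {"dp":[-0.262,-0.022,0],"roll":-0.342},
    {"dp":[-0.262,-0.022,0],"roll":-0.342},
  ],
)

```text
time_s: 7.0
tcp_pos: [0.6007, -0.2599, 0.2695]
tcp_rot: [0.52, 0.854, -0.0, -0.001]
contact_force: [-0.2, 0.6, -0.2]
opening: 0.3
grip_force: 24.6
```

```bash
python3 -c "
from h import *
for n in ('side','top'):
    p=manip.capture(n);cv2.imwrite(f'pics/g3{n}.png',p['pixels'])"; python3 plan.py disc new
```

```text
at [ 0.6008 -0.2585  0.2701] tilt -1.0 goal [ 0.6001 -0.2623  0.123   0.4788] dp [-0.0032 -0.0024  0.1471] roll -0.0 j6 -0.92 t 7.1
```

View pics/g3side.png

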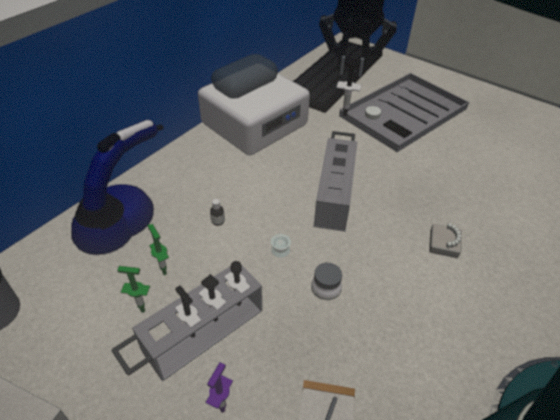

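The syringe hangs straight over the new rack's handle end at (348,90). Correcting by 3–4 mm and lowering partway.

Call:
carry_out(
  targets=[
    {"dp":[-0.0032,-0.0024,0.01],"roll":0},
    {"dp":[-0.0032,-0.0024,0.025],"roll":0},
    {"dp":[-0.0032,-0.0024,0.04],"roll":0},
    {"dp":[-0.0032,-0.0024,0.055],"roll":0},
    {"dp":[-0.0032,-0.0024,0.068],"roll":0},
    {"dp":[-0.0032,-0.0024,0.08],"roll":0},
    {"dp":[-0.0032,-0.0024,0.088],"roll":0},
    {"dp":[-0.0032,-0.0024,0.095],"roll":0},
    {"dp":[-0.0032,-0.0024,0.1],"roll":0},
    {"dp":[-0.0032,-0.0024,0.1],"roll":0},
  ],
)

```text
time_s: 8.1
tcp_pos: [0.5999, -0.2636, 0.1698]
tcp_rot: [0.519, 0.855, -0.0, -0.0]
contact_force: [0.1, 1.3, 0.1]
opening: 0.304
grip_force: 24.6
```

```bash
python3 plan.py disc new
```

```text
at [ 0.5999 -0.2636  0.1698] tilt -1.0 goal [ 0.6001 -0.2623  0.123   0.4788] dp [0.001  0.0008 0.0468] roll 0.0 j6 -0.93 t 8.1
```

Call:
carry_out(
  targets=[
    {"dp":[0.001,0.001,0.008],"roll":0},
    {"dp":[0.001,0.001,0.018],"roll":0},
    {"dp":[0.001,0.001,0.028],"roll":0},
    {"dp":[0.001,0.001,0.036],"roll":0},
    {"dp":[0.001,0.001,0.041],"roll":0},
    {"dp":[0.001,0.001,0.044],"roll":0},
    {"dp":[0.001,0.001,0.0455],"roll":0},
    {"dp":[0.001,0.001,0.0455],"roll":0},
    {"dp":[0.001,0.001,0.0455],"roll":0},
  ],
)

```text
time_s: 9.0
tcp_pos: [0.6005, -0.2624, 0.1252]
tcp_rot: [0.519, 0.855, 0.0, 0.0]
contact_force: [-0.6, -0.5, 0.5]
opening: 0.297
grip_force: 24.6
```

```bash
python3 plan.py disc new
```

```text
at [ 0.6005 -0.2624  0.1252] tilt -1.0 goal [ 0.6001 -0.2623  0.123   0.4788] dp [ 0.0002 -0.0004  0.0022] roll 0.0 j6 -0.93 t 9.0
```

Call:
carry_out(
  targets=[
    {"dp":[0,0,0.001],"roll":0},
    {"dp":[0,0,0.0015],"roll":0},
    {"dp":[0,0,0.0015],"roll":0},
  ],
)

```text
time_s: 9.3
tcp_pos: [0.6005, -0.2623, 0.1236]
tcp_rot: [0.519, 0.855, 0.0, 0.0]
contact_force: [0.8, 0.2, 2.4]
opening: 0.301
grip_force: 24.7
```

Call:
carry_out(
  targets=[
    {"dp":[0,0,0],"roll":0},
    {"dp":[0,0,0],"roll":0},
    {"dp":[0,0,0],"roll":0},
    {"dp":[0,0,0],"roll":0},
    {"dp":[0,0,0],"roll":0},
    {"dp":[0,0,0],"roll":0},
    {"dp":[0,0,0],"roll":0},
    {"dp":[0,0,0],"roll":0},
  ],
  grip=0,
)

```text
time_s: 10.1
tcp_pos: [0.6004, -0.2623, 0.1233]
tcp_rot: [0.519, 0.855, 0.0, -0.0]
contact_force: [-0.2, -0.0, 1.1]
opening: 1.003
grip_force: 0.0
```

Call:
carry_out(
  targets=[
    {"dp":[0,0,-0.01],"roll":0},
    {"dp":[0,0,-0.03],"roll":0},
    {"dp":[0,0,-0.06],"roll":0},
    {"dp":[0,0,-0.09],"roll":0},
    {"dp":[0,0,-0.12],"roll":0},
    {"dp":[0,0,-0.14],"roll":0},
    {"dp":[0,0,-0.146],"roll":0},
    {"dp":[0,0,-0.146],"roll":0},
  ],
)

```text
time_s: 10.9
tcp_pos: [0.6006, -0.2623, 0.2702]
tcp_rot: [0.519, 0.855, 0.0, 0.001]
contact_force: [0.4, 0.9, -0.6]
opening: 0.998
grip_force: 0.0
```

```bash
cat >> plan.py <<'E'
    if len(sys.argv)>3:
        p=manip.capture('side'); cv2.imwrite('pics/%s.png'%sys.argv[3],p['pixels'])
E
python3 plan.py tee old p1
```

```text
File "plan.py", line 14
    if len(sys.argv)>3:
IndentationError: unexpected indent
```

```bash
sed -i 's/^if __name__.*/if __name__=="__main__":\n    delta(goal(*sys.argv[1:3]))/' plan.py
python3 plan.py tee old p1
```

```text
at [ 0.6006 -0.2623  0.2702] tilt -1.0 goal [ 0.5602  0.2241  0.127  -0.2048] dp [0.4504 0.1882 0.1428] roll 0.684 j6 -0.93 t 10.9
```

View pics/p1.png

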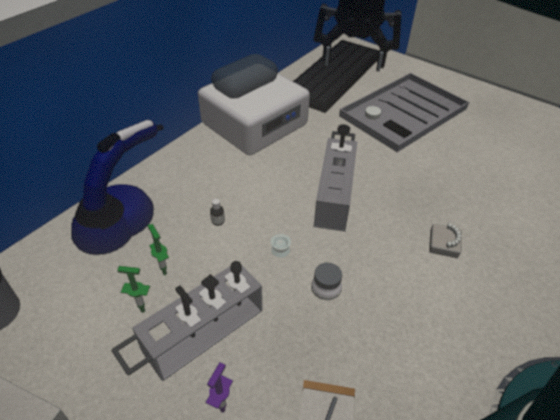

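The disc syringe now hangs in place 1 of the new rack at (343,138), flange flat on the plate. Next is the tee.

Call:
carry_out(
  targets=[
    {"dp":[0.045,0.019,0],"roll":0.068},
    {"dp":[0.09,0.038,0],"roll":0.137},
    {"dp":[0.135,0.056,0],"roll":0.205},
    {"dp":[0.18,0.075,0],"roll":0.274},
    {"dp":[0.225,0.094,0],"roll":0.342},
    {"dp":[0.27,0.113,0],"roll":0.41},
    {"dp":[0.315,0.132,0],"roll":0.479},
    {"dp":[0.36,0.15,0],"roll":0.547},
    {"dp":[0.405,0.169,0],"roll":0.616},
    {"dp":[0.4504,0.1882,0],"roll":0.684},
  ],
)

```text
time_s: 11.95
tcp_pos: [0.5589, 0.226, 0.2677]
tcp_rot: [0.777, 0.63, -0.001, -0.0]
contact_force: [0.1, -0.1, 0.5]
opening: 0.995
grip_force: 0.0
```

Call:
carry_out(
  targets=[
    {"dp":[0,0,0],"roll":0},
    {"dp":[0,0,0],"roll":0},
    {"dp":[0,0,0],"roll":0},
    {"dp":[0,0,0],"roll":0},
  ],
)

```text
time_s: 12.35
tcp_pos: [0.56, 0.223, 0.2689]
tcp_rot: [0.776, 0.631, -0.0, -0.0]
contact_force: [-0.1, 0.6, 0.3]
opening: 1.0
grip_force: 0.0
```

```bash
python3 plan.py tee old
```

```text
at [0.56   0.223  0.2689] tilt -1.0 goal [ 0.5602  0.2241  0.127  -0.2048] dp [ 0.0011 -0.      0.1419] roll -0.001 j6 0.54 t 12.35
```

Call:
carry_out(
  targets=[
    {"dp":[0.001,0,0.02],"roll":0},
    {"dp":[0.001,0,0.045],"roll":0},
    {"dp":[0.001,0,0.075],"roll":0},
    {"dp":[0.001,0,0.1],"roll":0},
    {"dp":[0.001,0,0.118],"roll":0},
    {"dp":[0.001,0,0.131],"roll":0},
    {"dp":[0.001,0,0.139],"roll":0},
    {"dp":[0.001,0,0.142],"roll":0},
    {"dp":[0.001,0,0.142],"roll":0},
  ],
)

```text
time_s: 13.25
tcp_pos: [0.5603, 0.2251, 0.1277]
tcp_rot: [0.776, 0.631, 0.0, 0.0]
contact_force: [0.1, -0.4, -0.7]
opening: 1.0
grip_force: 0.0
```

Call:
carry_out(
  targets=[
    {"dp":[0,0,0],"roll":0},
    {"dp":[0,0,0],"roll":0},
    {"dp":[0,0,0],"roll":0},
    {"dp":[0,0,0],"roll":0},
    {"dp":[0,0,0],"roll":0},
    {"dp":[0,0,0],"roll":0},
    {"dp":[0,0,0],"roll":0},
    {"dp":[0,0,0],"roll":0},
  ],
  grip=1,
  squeeze=25,
)

```text
time_s: 14.05
tcp_pos: [0.5602, 0.2252, 0.1277]
tcp_rot: [0.776, 0.631, 0.0, 0.0]
contact_force: [0.8, -0.3, 5.9]
opening: 0.392
grip_force: 24.9
```

Call:
carry_out(
  targets=[
    {"dp":[0,0,-0.005],"roll":0},
    {"dp":[0,0,-0.015],"roll":0},
    {"dp":[0,0,-0.03],"roll":0},
    {"dp":[0,0,-0.05],"roll":0},
    {"dp":[0,0,-0.07],"roll":0},
    {"dp":[0,0,-0.09],"roll":0},
    {"dp":[0,0,-0.11],"roll":0},
    {"dp":[0,0,-0.13],"roll":0},
    {"dp":[0,0,-0.142],"roll":0},
    {"dp":[0,0,-0.147],"roll":0},
  ],
)

```text
time_s: 15.05
tcp_pos: [0.5602, 0.2252, 0.2763]
tcp_rot: [0.776, 0.631, 0.001, 0.0]
contact_force: [0.1, 0.0, -0.3]
opening: 0.385
grip_force: 24.9
```

```bash
python3 plan.py tee new t1
```

```text
at [0.5602 0.2252 0.2763] tilt -1.0 goal [ 0.5789 -0.2215  0.127   0.4788] dp [-0.4337  0.109   0.149 ] roll -0.684 j6 0.55 t 15.05
```

View pics/t1.png

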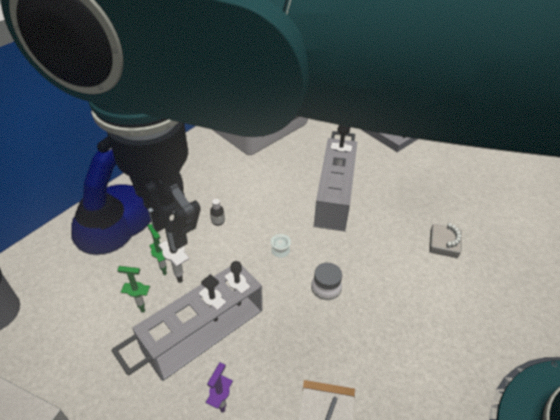

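The black tee hangs upright in the jaws, flange at (173,252) and nozzle at (180,277). The green ones haven't moved. Carrying it across.

Call:
carry_out(
  targets=[
    {"dp":[-0.01,0.003,0],"roll":-0.02},
    {"dp":[-0.03,0.008,0],"roll":-0.05},
    {"dp":[-0.06,0.015,0],"roll":-0.1},
    {"dp":[-0.1,0.025,0],"roll":-0.16},
    {"dp":[-0.14,0.035,0],"roll":-0.22},
    {"dp":[-0.18,0.045,0],"roll":-0.28},
    {"dp":[-0.22,0.055,0],"roll":-0.34},
    {"dp":[-0.26,0.065,0],"roll":-0.41},
    {"dp":[-0.3,0.075,0],"roll":-0.47},
    {"dp":[-0.34,0.085,0],"roll":-0.53},
  ],
)

```text
time_s: 16.1
tcp_pos: [0.5736, -0.1267, 0.2734]
tcp_rot: [0.582, 0.813, -0.0, -0.001]
contact_force: [0.8, 0.3, 0.5]
opening: 0.389
grip_force: 24.9
```

Call:
carry_out(
  targets=[
    {"dp":[0,0,0],"roll":0},
    {"dp":[0,0,0],"roll":0},
    {"dp":[0,0,0],"roll":0},
  ],
)

```text
time_s: 16.4
tcp_pos: [0.574, -0.1243, 0.2738]
tcp_rot: [0.583, 0.812, -0.0, -0.0]
contact_force: [-0.3, -0.4, -0.4]
opening: 0.388
grip_force: 24.9
```

```bash
python3 plan.py tee new
```

```text
at [ 0.574  -0.1243  0.2738] tilt -1.0 goal [ 0.5789 -0.2215  0.127   0.4788] dp [-0.0937 -0.0263  0.1468] roll -0.154 j6 -0.58 t 16.4
```

Call:
carry_out(
  targets=[
    {"dp":[-0.01,-0.003,0],"roll":-0.02},
    {"dp":[-0.03,-0.008,0],"roll":-0.05},
    {"dp":[-0.055,-0.015,0],"roll":-0.09},
    {"dp":[-0.075,-0.021,0],"roll":-0.125},
    {"dp":[-0.088,-0.025,0],"roll":-0.145},
    {"dp":[-0.0937,-0.0263,0],"roll":-0.154},
    {"dp":[-0.0937,-0.0263,0],"roll":-0.154},
    {"dp":[-0.0937,-0.0263,0],"roll":-0.154},
    {"dp":[-0.0937,-0.0263,0],"roll":-0.154},
  ],
)

```text
time_s: 17.3
tcp_pos: [0.5792, -0.2213, 0.2744]
tcp_rot: [0.519, 0.855, 0.0, 0.0]
contact_force: [-0.1, 0.0, -0.7]
opening: 0.388
grip_force: 24.9
```

```bash
python3 plan.py tee new
```

```text
at [ 0.5792 -0.2213  0.2744] tilt -1.0 goal [ 0.5789 -0.2215  0.127   0.4788] dp [-1.000e-04 -4.000e-04  1.474e-01] roll 0.001 j6 -0.89 t 17.3
```

Call:
carry_out(
  targets=[
    {"dp":[0,0,0.01],"roll":0},
    {"dp":[0,0,0.025],"roll":0},
    {"dp":[0,0,0.04],"roll":0},
    {"dp":[0,0,0.055],"roll":0},
    {"dp":[0,0,0.068],"roll":0},
    {"dp":[0,0,0.08],"roll":0},
    {"dp":[0,0,0.088],"roll":0},
    {"dp":[0,0,0.095],"roll":0},
    {"dp":[0,0,0.1],"roll":0},
    {"dp":[0,0,0.1],"roll":0},
  ],
)

```text
time_s: 18.3
tcp_pos: [0.5789, -0.2222, 0.1738]
tcp_rot: [0.519, 0.855, -0.0, -0.0]
contact_force: [0.2, 0.3, -0.2]
opening: 0.387
grip_force: 24.9
```

Call:
carry_out(
  targets=[
    {"dp":[0,0,0.008],"roll":0},
    {"dp":[0,0,0.018],"roll":0},
    {"dp":[0,0,0.028],"roll":0},
    {"dp":[0,0,0.036],"roll":0},
    {"dp":[0,0,0.041],"roll":0},
    {"dp":[0,0,0.044],"roll":0},
    {"dp":[0,0,0.046],"roll":0},
    {"dp":[0,0,0.0465],"roll":0},
    {"dp":[0,0,0.0465],"roll":0},
  ],
)

```text
time_s: 19.2
tcp_pos: [0.5791, -0.2223, 0.1281]
tcp_rot: [0.519, 0.855, 0.0, 0.0]
contact_force: [-0.2, 0.3, -0.2]
opening: 0.385
grip_force: 24.9
```

Call:
carry_out(
  targets=[
    {"dp":[0,0,0.0005],"roll":0},
    {"dp":[0,0,0.001],"roll":0},
    {"dp":[0,0,0.001],"roll":0},
  ],
)

```text
time_s: 19.5
tcp_pos: [0.5794, -0.2223, 0.1277]
tcp_rot: [0.519, 0.855, 0.0, 0.001]
contact_force: [0.4, -0.1, 5.7]
opening: 0.385
grip_force: 25.3
```

Call:
carry_out(
  targets=[
    {"dp":[0,0,0],"roll":0},
    {"dp":[0,0,0],"roll":0},
    {"dp":[0,0,0],"roll":0},
    {"dp":[0,0,0],"roll":0},
    {"dp":[0,0,0],"roll":0},
    {"dp":[0,0,0],"roll":0},
    {"dp":[0,0,0],"roll":0},
    {"dp":[0,0,0],"roll":0},
  ],
  grip=0,
)

```text
time_s: 20.3
tcp_pos: [0.579, -0.2222, 0.1268]
tcp_rot: [0.519, 0.855, 0.0, -0.0]
contact_force: [0.8, 0.7, -0.3]
opening: 1.006
grip_force: 0.0
```

Call:
carry_out(
  targets=[
    {"dp":[0,0,-0.01],"roll":0},
    {"dp":[0,0,-0.03],"roll":0},
    {"dp":[0,0,-0.06],"roll":0},
    {"dp":[0,0,-0.09],"roll":0},
    {"dp":[0,0,-0.12],"roll":0},
    {"dp":[0,0,-0.14],"roll":0},
    {"dp":[0,0,-0.146],"roll":0},
    {"dp":[0,0,-0.146],"roll":0},
  ],
)

```text
time_s: 21.1
tcp_pos: [0.5792, -0.2223, 0.2737]
tcp_rot: [0.519, 0.855, 0.0, 0.001]
contact_force: [0.4, -0.1, -1.3]
opening: 1.004
grip_force: 0.0
```

```bash
python3 plan.py square old p2
```

```text
at [ 0.5792 -0.2223  0.2737] tilt -1.0 goal [ 0.5517  0.18    0.117  -0.2048] dp [0.3698 0.1609 0.1564] roll 0.684 j6 -0.89 t 21.1
```

View pics/p2.png

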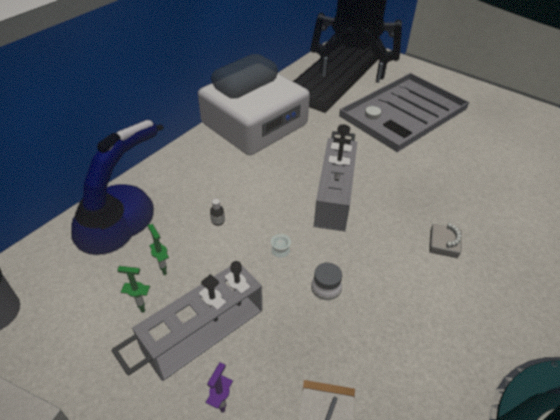

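The tee hangs in place 2 at (340,155), upright next to the disc. Next is the square.

Call:
carry_out(
  targets=[
    {"dp":[0.037,0.016,0],"roll":0.068},
    {"dp":[0.074,0.032,0],"roll":0.137},
    {"dp":[0.111,0.048,0],"roll":0.205},
    {"dp":[0.148,0.064,0],"roll":0.274},
    {"dp":[0.185,0.08,0],"roll":0.342},
    {"dp":[0.222,0.097,0],"roll":0.41},
    {"dp":[0.259,0.113,0],"roll":0.479},
    {"dp":[0.296,0.129,0],"roll":0.547},
    {"dp":[0.333,0.145,0],"roll":0.616},
    {"dp":[0.3698,0.1609,0],"roll":0.684},
  ],
)

```text
time_s: 22.15
tcp_pos: [0.5507, 0.1817, 0.2712]
tcp_rot: [0.777, 0.63, -0.001, -0.0]
contact_force: [0.3, 0.3, 1.1]
opening: 1.005
grip_force: 0.0
```

Call:
carry_out(
  targets=[
    {"dp":[0,0,0],"roll":0},
    {"dp":[0,0,0],"roll":0},
    {"dp":[0,0,0],"roll":0},
    {"dp":[0,0,0],"roll":0},
    {"dp":[0,0,0],"roll":0},
  ],
)

```text
time_s: 22.65
tcp_pos: [0.5515, 0.1793, 0.2727]
tcp_rot: [0.776, 0.631, -0.0, 0.0]
contact_force: [-0.5, -0.9, -0.5]
opening: 0.998
grip_force: 0.0
```

```bash
python3 plan.py square old
```

```text
at [0.5515 0.1793 0.2727] tilt -1.0 goal [ 0.5517  0.18    0.117  -0.2048] dp [0.0007 0.     0.1557] roll -0.001 j6 0.48 t 22.65
```

Call:
carry_out(
  targets=[
    {"dp":[0.0005,0,0.02],"roll":0},
    {"dp":[0.0005,0,0.05],"roll":0},
    {"dp":[0.0005,0,0.08],"roll":0},
    {"dp":[0.0005,0,0.107],"roll":0},
    {"dp":[0.0005,0,0.128],"roll":0},
    {"dp":[0.0005,0,0.143],"roll":0},
    {"dp":[0.0005,0,0.152],"roll":0},
    {"dp":[0.0005,0,0.1555],"roll":0},
    {"dp":[0.0005,0,0.1555],"roll":0},
  ],
)

```text
time_s: 23.55
tcp_pos: [0.5517, 0.1805, 0.1176]
tcp_rot: [0.776, 0.631, 0.0, 0.0]
contact_force: [-0.4, -0.5, -0.0]
opening: 0.998
grip_force: 0.0
```

Call:
carry_out(
  targets=[
    {"dp":[0,0,0],"roll":0},
    {"dp":[0,0,0],"roll":0},
    {"dp":[0,0,0],"roll":0},
    {"dp":[0,0,0],"roll":0},
    {"dp":[0,0,0],"roll":0},
    {"dp":[0,0,0],"roll":0},
    {"dp":[0,0,0],"roll":0},
    {"dp":[0,0,0],"roll":0},
    {"dp":[0,0,0],"roll":0},
  ],
  grip=1,
  squeeze=25,
)

```text
time_s: 24.45
tcp_pos: [0.5516, 0.1806, 0.1175]
tcp_rot: [0.776, 0.631, 0.0, 0.0]
contact_force: [-0.1, 0.1, 2.9]
opening: 0.23
grip_force: 24.4
```

Call:
carry_out(
  targets=[
    {"dp":[0,0,-0.005],"roll":0},
    {"dp":[0,0,-0.015],"roll":0},
    {"dp":[0,0,-0.03],"roll":0},
    {"dp":[0,0,-0.05],"roll":0},
    {"dp":[0,0,-0.07],"roll":0},
    {"dp":[0,0,-0.09],"roll":0},
    {"dp":[0,0,-0.11],"roll":0},
    {"dp":[0,0,-0.13],"roll":0},
    {"dp":[0,0,-0.142],"roll":0},
    {"dp":[0,0,-0.147],"roll":0},
  ],
)

```text
time_s: 25.45
tcp_pos: [0.5517, 0.1806, 0.2663]
tcp_rot: [0.776, 0.631, 0.001, 0.0]
contact_force: [-0.1, -1.0, 0.3]
opening: 0.238
grip_force: 24.5
```

```bash
python3 plan.py square new s1
```

```text
at [0.5517 0.1806 0.2663] tilt -1.0 goal [ 0.5577 -0.1807  0.117   0.4788] dp [-0.3527  0.0791  0.1491] roll -0.684 j6 0.48 t 25.45
```

View pics/s1.png

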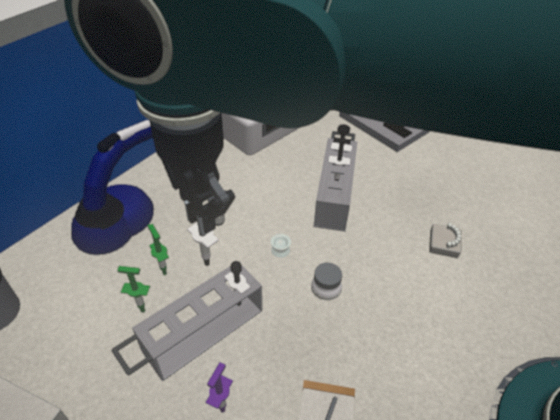

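The square hangs upright in the jaws at (203,235). Carrying it across.

Call:
carry_out(
  targets=[
    {"dp":[-0.01,0.002,0],"roll":-0.02},
    {"dp":[-0.03,0.007,0],"roll":-0.06},
    {"dp":[-0.06,0.013,0],"roll":-0.12},
    {"dp":[-0.1,0.022,0],"roll":-0.19},
    {"dp":[-0.14,0.031,0],"roll":-0.27},
    {"dp":[-0.18,0.04,0],"roll":-0.35},
    {"dp":[-0.215,0.048,0],"roll":-0.42},
    {"dp":[-0.245,0.055,0],"roll":-0.48},
    {"dp":[-0.27,0.061,0],"roll":-0.53},
    {"dp":[-0.28,0.063,0],"roll":-0.55},
  ],
)

```text
time_s: 26.5
tcp_pos: [0.5558, -0.1084, 0.2632]
tcp_rot: [0.575, 0.818, -0.0, -0.001]
contact_force: [-0.4, 0.8, -0.3]
opening: 0.234
grip_force: 24.5
```

Call:
carry_out(
  targets=[
    {"dp":[0,0,0],"roll":0},
    {"dp":[0,0,0],"roll":0},
    {"dp":[0,0,0],"roll":0},
  ],
)

```text
time_s: 26.8
tcp_pos: [0.5562, -0.1056, 0.264]
tcp_rot: [0.575, 0.818, -0.0, -0.0]
contact_force: [0.2, 0.6, -0.0]
opening: 0.233
grip_force: 24.5
```

```bash
python3 plan.py square new
```

```text
at [ 0.5562 -0.1056  0.264 ] tilt -1.0 goal [ 0.5577 -0.1807  0.117   0.4788] dp [-0.0712 -0.0239  0.147 ] roll -0.134 j6 -0.58 t 26.8
```

Call:
carry_out(
  targets=[
    {"dp":[-0.01,-0.003,0],"roll":-0.02},
    {"dp":[-0.027,-0.009,0],"roll":-0.05},
    {"dp":[-0.045,-0.015,0],"roll":-0.085},
    {"dp":[-0.06,-0.02,0],"roll":-0.114},
    {"dp":[-0.068,-0.023,0],"roll":-0.128},
    {"dp":[-0.0712,-0.0239,0],"roll":-0.134},
    {"dp":[-0.0712,-0.0239,0],"roll":-0.134},
    {"dp":[-0.0712,-0.0239,0],"roll":-0.134},
    {"dp":[-0.0712,-0.0239,0],"roll":-0.134},
  ],
)

```text
time_s: 27.7
tcp_pos: [0.5578, -0.1809, 0.2644]
tcp_rot: [0.519, 0.855, 0.0, 0.0]
contact_force: [0.9, -0.6, -0.2]
opening: 0.234
grip_force: 24.5
```

```bash
python3 plan.py square new
```

```text
at [ 0.5578 -0.1809  0.2644] tilt -1.0 goal [ 0.5577 -0.1807  0.117   0.4788] dp [ 0.0002 -0.      0.1474] roll 0.0 j6 -0.84 t 27.7
```

Call:
carry_out(
  targets=[
    {"dp":[0,0,0.01],"roll":0},
    {"dp":[0,0,0.025],"roll":0},
    {"dp":[0,0,0.04],"roll":0},
    {"dp":[0,0,0.055],"roll":0},
    {"dp":[0,0,0.068],"roll":0},
    {"dp":[0,0,0.08],"roll":0},
    {"dp":[0,0,0.088],"roll":0},
    {"dp":[0,0,0.095],"roll":0},
    {"dp":[0,0,0.1],"roll":0},
    {"dp":[0,0,0.1],"roll":0},
  ],
)

```text
time_s: 28.7
tcp_pos: [0.5577, -0.1814, 0.1638]
tcp_rot: [0.519, 0.855, -0.0, -0.0]
contact_force: [0.7, -0.1, 0.0]
opening: 0.229
grip_force: 24.5
```

Call:
carry_out(
  targets=[
    {"dp":[0,0,0.008],"roll":0},
    {"dp":[0,0,0.018],"roll":0},
    {"dp":[0,0,0.028],"roll":0},
    {"dp":[0,0,0.036],"roll":0},
    {"dp":[0,0,0.041],"roll":0},
    {"dp":[0,0,0.044],"roll":0},
    {"dp":[0,0,0.046],"roll":0},
    {"dp":[0,0,0.0465],"roll":0},
    {"dp":[0,0,0.0465],"roll":0},
  ],
)

```text
time_s: 29.6
tcp_pos: [0.5579, -0.1815, 0.118]
tcp_rot: [0.519, 0.855, 0.0, 0.0]
contact_force: [1.1, 0.2, 0.1]
opening: 0.232
grip_force: 24.5
```

Call:
carry_out(
  targets=[
    {"dp":[0,0,0.0005],"roll":0},
    {"dp":[0,0,0.001],"roll":0},
    {"dp":[0,0,0.001],"roll":0},
  ],
)

```text
time_s: 29.9
tcp_pos: [0.5581, -0.1815, 0.1175]
tcp_rot: [0.519, 0.855, 0.0, 0.001]
contact_force: [1.0, 1.1, 4.5]
opening: 0.238
grip_force: 24.7
```

Call:
carry_out(
  targets=[
    {"dp":[0,0,0],"roll":0},
    {"dp":[0,0,0],"roll":0},
    {"dp":[0,0,0],"roll":0},
    {"dp":[0,0,0],"roll":0},
    {"dp":[0,0,0],"roll":0},
    {"dp":[0,0,0],"roll":0},
    {"dp":[0,0,0],"roll":0},
    {"dp":[0,0,0],"roll":0},
  ],
  grip=0,
)

```text
time_s: 30.7
tcp_pos: [0.5578, -0.1815, 0.1168]
tcp_rot: [0.519, 0.855, 0.0, 0.0]
contact_force: [1.4, -0.4, -0.2]
opening: 1.002
grip_force: 0.0
```

Call:
carry_out(
  targets=[
    {"dp":[0,0,-0.01],"roll":0},
    {"dp":[0,0,-0.03],"roll":0},
    {"dp":[0,0,-0.06],"roll":0},
    {"dp":[0,0,-0.09],"roll":0},
    {"dp":[0,0,-0.12],"roll":0},
    {"dp":[0,0,-0.14],"roll":0},
    {"dp":[0,0,-0.146],"roll":0},
    {"dp":[0,0,-0.146],"roll":0},
  ],
)

```text
time_s: 31.5
tcp_pos: [0.5579, -0.1815, 0.2636]
tcp_rot: [0.519, 0.855, 0.0, 0.001]
contact_force: [-0.6, -0.0, -1.2]
opening: 1.002
grip_force: 0.0
```

```bash
python3 plan.py dome old p3
```

```text
at [ 0.5579 -0.1815  0.2636] tilt -1.0 goal [ 0.5409  0.1335  0.113  -0.2048] dp [0.2875 0.1299 0.1505] roll 0.684 j6 -0.84 t 31.5
```

View pics/p3.png

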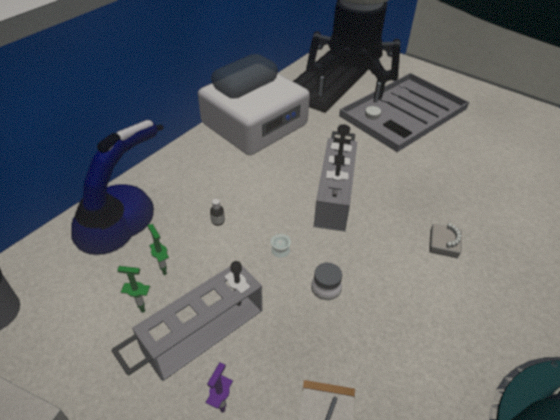

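The square hangs in place 3 at (338,170). Last is the dome.

Call:
carry_out(
  targets=[
    {"dp":[0.029,0.013,0],"roll":0.068},
    {"dp":[0.058,0.026,0],"roll":0.137},
    {"dp":[0.086,0.039,0],"roll":0.205},
    {"dp":[0.115,0.052,0],"roll":0.274},
    {"dp":[0.144,0.065,0],"roll":0.342},
    {"dp":[0.173,0.078,0],"roll":0.41},
    {"dp":[0.201,0.091,0],"roll":0.479},
    {"dp":[0.23,0.104,0],"roll":0.547},
    {"dp":[0.259,0.117,0],"roll":0.616},
    {"dp":[0.2875,0.1299,0],"roll":0.684},
  ],
)

```text
time_s: 32.55
tcp_pos: [0.5399, 0.1348, 0.2611]
tcp_rot: [0.777, 0.63, -0.001, -0.0]
contact_force: [-0.0, -0.3, -0.0]
opening: 1.001
grip_force: 0.0
```

Call:
carry_out(
  targets=[
    {"dp":[0,0,0],"roll":0},
    {"dp":[0,0,0],"roll":0},
    {"dp":[0,0,0],"roll":0},
    {"dp":[0,0,0],"roll":0},
    {"dp":[0,0,0],"roll":0},
  ],
)

```text
time_s: 33.05
tcp_pos: [0.5406, 0.1328, 0.2627]
tcp_rot: [0.776, 0.631, -0.0, 0.0]
contact_force: [-0.4, 0.3, -0.2]
opening: 1.001
grip_force: 0.0
```

```bash
python3 plan.py dome old
```

```text
at [0.5406 0.1328 0.2627] tilt -1.0 goal [ 0.5409  0.1335  0.113  -0.2048] dp [0.0007 0.0002 0.1497] roll -0.001 j6 0.4 t 33.05
```

Call:
carry_out(
  targets=[
    {"dp":[0.0005,0,0.02],"roll":0},
    {"dp":[0.0005,0,0.05],"roll":0},
    {"dp":[0.0005,0,0.08],"roll":0},
    {"dp":[0.0005,0,0.105],"roll":0},
    {"dp":[0.0005,0,0.124],"roll":0},
    {"dp":[0.0005,0,0.138],"roll":0},
    {"dp":[0.0005,0,0.146],"roll":0},
    {"dp":[0.0005,0,0.15],"roll":0},
    {"dp":[0.0005,0,0.15],"roll":0},
  ],
)

```text
time_s: 33.95
tcp_pos: [0.5408, 0.134, 0.113]
tcp_rot: [0.776, 0.631, 0.0, 0.0]
contact_force: [-0.1, 0.9, -0.3]
opening: 1.001
grip_force: 0.0
```

Call:
carry_out(
  targets=[
    {"dp":[0,0,0],"roll":0},
    {"dp":[0,0,0],"roll":0},
    {"dp":[0,0,0],"roll":0},
    {"dp":[0,0,0],"roll":0},
    {"dp":[0,0,0],"roll":0},
    {"dp":[0,0,0],"roll":0},
    {"dp":[0,0,0],"roll":0},
    {"dp":[0,0,0],"roll":0},
    {"dp":[0,0,0],"roll":0},
  ],
  grip=1,
  squeeze=25,
)

```text
time_s: 34.85
tcp_pos: [0.5407, 0.1341, 0.1129]
tcp_rot: [0.776, 0.631, 0.0, 0.0]
contact_force: [0.3, 0.1, 2.4]
opening: 0.198
grip_force: 24.4
```

Call:
carry_out(
  targets=[
    {"dp":[0,0,-0.005],"roll":0},
    {"dp":[0,0,-0.015],"roll":0},
    {"dp":[0,0,-0.03],"roll":0},
    {"dp":[0,0,-0.05],"roll":0},
    {"dp":[0,0,-0.07],"roll":0},
    {"dp":[0,0,-0.09],"roll":0},
    {"dp":[0,0,-0.11],"roll":0},
    {"dp":[0,0,-0.13],"roll":0},
    {"dp":[0,0,-0.142],"roll":0},
    {"dp":[0,0,-0.147],"roll":0},
  ],
)

```text
time_s: 35.85
tcp_pos: [0.5409, 0.1341, 0.2618]
tcp_rot: [0.776, 0.631, 0.001, 0.0]
contact_force: [0.8, -0.6, -0.2]
opening: 0.196
grip_force: 24.4
```

```bash
python3 plan.py dome new d1
```

```text
at [0.5409 0.1341 0.2618] tilt -1.0 goal [ 0.5365 -0.1399  0.113   0.4788] dp [-0.2692  0.0512  0.1486] roll -0.684 j6 0.4 t 35.85
```

View pics/d1.png

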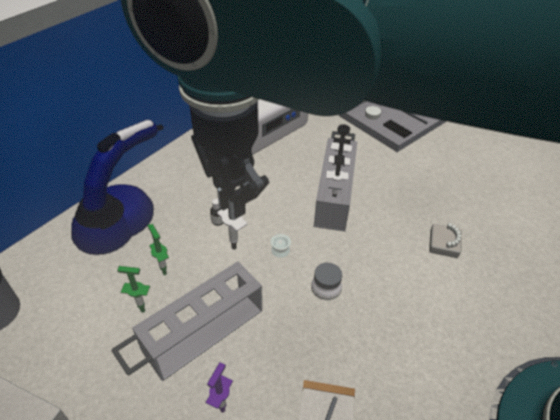

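The dome hangs upright in the jaws at (234,222), and the old rack is empty. Carrying it across.

Call:
carry_out(
  targets=[
    {"dp":[-0.008,0.002,0],"roll":-0.02},
    {"dp":[-0.025,0.005,0],"roll":-0.06},
    {"dp":[-0.05,0.01,0],"roll":-0.12},
    {"dp":[-0.08,0.015,0],"roll":-0.2},
    {"dp":[-0.11,0.021,0],"roll":-0.28},
    {"dp":[-0.14,0.027,0],"roll":-0.35},
    {"dp":[-0.17,0.032,0],"roll":-0.43},
    {"dp":[-0.19,0.036,0],"roll":-0.48},
    {"dp":[-0.205,0.039,0],"roll":-0.52},
    {"dp":[-0.21,0.04,0],"roll":-0.53},
  ],
)

```text
time_s: 36.9
tcp_pos: [0.5368, -0.0809, 0.2589]
tcp_rot: [0.584, 0.812, -0.0, -0.001]
contact_force: [0.7, 0.6, -1.0]
opening: 0.194
grip_force: 24.4
```

Call:
carry_out(
  targets=[
    {"dp":[0,0,0],"roll":0},
    {"dp":[0,0,0],"roll":0},
    {"dp":[0,0,0],"roll":0},
  ],
)

```text
time_s: 37.2
tcp_pos: [0.5371, -0.079, 0.2597]
tcp_rot: [0.583, 0.812, 0.0, -0.0]
contact_force: [-0.3, 0.0, 0.4]
opening: 0.195
grip_force: 24.4
```

```bash
python3 plan.py dome new
```

```text
at [ 0.5371 -0.079   0.2597] tilt -1.0 goal [ 0.5365 -0.1399  0.113   0.4788] dp [-0.0575 -0.02    0.1467] roll -0.154 j6 -0.52 t 37.2
```

Call:
carry_out(
  targets=[
    {"dp":[-0.008,-0.003,0],"roll":-0.022},
    {"dp":[-0.022,-0.008,0],"roll":-0.06},
    {"dp":[-0.037,-0.013,0],"roll":-0.1},
    {"dp":[-0.049,-0.017,0],"roll":-0.13},
    {"dp":[-0.055,-0.019,0],"roll":-0.148},
    {"dp":[-0.0575,-0.02,0],"roll":-0.154},
    {"dp":[-0.0575,-0.02,0],"roll":-0.154},
    {"dp":[-0.0575,-0.02,0],"roll":-0.154},
    {"dp":[-0.0575,-0.02,0],"roll":-0.154},
  ],
)

```text
time_s: 38.1
tcp_pos: [0.5365, -0.1401, 0.2598]
tcp_rot: [0.519, 0.855, 0.0, 0.0]
contact_force: [0.4, 0.1, -0.1]
opening: 0.194
grip_force: 24.4
```

```bash
python3 plan.py dome new
```

```text
at [ 0.5365 -0.1401  0.2598] tilt -1.0 goal [ 0.5365 -0.1399  0.113   0.4788] dp [3.000e-04 1.000e-04 1.468e-01] roll 0.0 j6 -0.78 t 38.1
```

Call:
carry_out(
  targets=[
    {"dp":[0,0,0.01],"roll":0},
    {"dp":[0,0,0.025],"roll":0},
    {"dp":[0,0,0.04],"roll":0},
    {"dp":[0,0,0.055],"roll":0},
    {"dp":[0,0,0.068],"roll":0},
    {"dp":[0,0,0.08],"roll":0},
    {"dp":[0,0,0.088],"roll":0},
    {"dp":[0,0,0.095],"roll":0},
    {"dp":[0,0,0.1],"roll":0},
    {"dp":[0,0,0.1],"roll":0},
  ],
)

```text
time_s: 39.1
tcp_pos: [0.5364, -0.1405, 0.1593]
tcp_rot: [0.519, 0.855, -0.0, -0.0]
contact_force: [0.6, 0.7, -0.2]
opening: 0.192
grip_force: 24.4
```

Call:
carry_out(
  targets=[
    {"dp":[0,0,0.008],"roll":0},
    {"dp":[0,0,0.018],"roll":0},
    {"dp":[0,0,0.028],"roll":0},
    {"dp":[0,0,0.036],"roll":0},
    {"dp":[0,0,0.041],"roll":0},
    {"dp":[0,0,0.044],"roll":0},
    {"dp":[0,0,0.046],"roll":0},
    {"dp":[0,0,0.0465],"roll":0},
    {"dp":[0,0,0.0465],"roll":0},
  ],
)

```text
time_s: 40.0
tcp_pos: [0.5366, -0.1406, 0.1135]
tcp_rot: [0.519, 0.855, 0.0, 0.0]
contact_force: [0.2, -0.3, -0.4]
opening: 0.197
grip_force: 24.4
```

Call:
carry_out(
  targets=[
    {"dp":[0,0,0.0005],"roll":0},
    {"dp":[0,0,0.001],"roll":0},
    {"dp":[0,0,0.001],"roll":0},
  ],
)

```text
time_s: 40.3
tcp_pos: [0.5368, -0.1406, 0.1129]
tcp_rot: [0.519, 0.855, 0.0, 0.0]
contact_force: [1.9, 0.5, 5.1]
opening: 0.195
grip_force: 24.6
```

Call:
carry_out(
  targets=[
    {"dp":[0,0,0],"roll":0},
    {"dp":[0,0,0],"roll":0},
    {"dp":[0,0,0],"roll":0},
    {"dp":[0,0,0],"roll":0},
    {"dp":[0,0,0],"roll":0},
    {"dp":[0,0,0],"roll":0},
    {"dp":[0,0,0],"roll":0},
    {"dp":[0,0,0],"roll":0},
  ],
  grip=0,
)

```text
time_s: 41.1
tcp_pos: [0.5365, -0.1406, 0.1123]
tcp_rot: [0.519, 0.855, -0.0, 0.0]
contact_force: [-0.3, 0.1, 0.2]
opening: 0.998
grip_force: 0.0
```

Call:
carry_out(
  targets=[
    {"dp":[0,0,-0.01],"roll":0},
    {"dp":[0,0,-0.03],"roll":0},
    {"dp":[0,0,-0.06],"roll":0},
    {"dp":[0,0,-0.09],"roll":0},
    {"dp":[0,0,-0.12],"roll":0},
    {"dp":[0,0,-0.15],"roll":0},
    {"dp":[0,0,-0.18],"roll":0},
    {"dp":[0,0,-0.2],"roll":0},
    {"dp":[0,0,-0.2],"roll":0},
  ],
)

```text
time_s: 42.0
tcp_pos: [0.5369, -0.1407, 0.3164]
tcp_rot: [0.519, 0.855, 0.001, 0.002]
contact_force: [-0.2, -1.2, 0.6]
opening: 1.001
grip_force: 0.0
```

```bash
python3 - <<'E'
from h import *
import plan
p=manip.capture('side'); P=cloud(p)
cv2.imwrite('pics/end.png',cv2.resize(p['pixels'][100:320,100:400],None,fx=2.6,fy=2.6,interpolation=2))
l=(P[...,:2]-plan.N)@plan.rot(plan.yb)
for n,x in (("disc",.069),("tee",.023),("square",-.023),("dome",-.069)):
    m=(np.abs(l[...,0]-x)<.022)&(np.abs(l[...,1])<.03)
    h=m&(P[...,2]>.108)&(P[...,2]<.14); f=m&(p["pixels"].min(-1)>150)
    print(n,"head",(l[h].mean(0)*1000).round(1),"top",np.percentile(P[h][:,2],95).round(4),"flange z",np.median(P[f][:,2]).round(4) if f.any() else None,f.sum())
E
```

```text
disc head [63.8  1.6] top 0.1291 flange z 0.0799 76
tee head [20.6  1.2] top 0.1328 flange z 0.0798 54
square head [-25.8   0.7] top 0.1231 flange z 0.0797 69
dome head [-73.5   0.7] top 0.1259 flange z 0.0795 124
```

View pics/end.png

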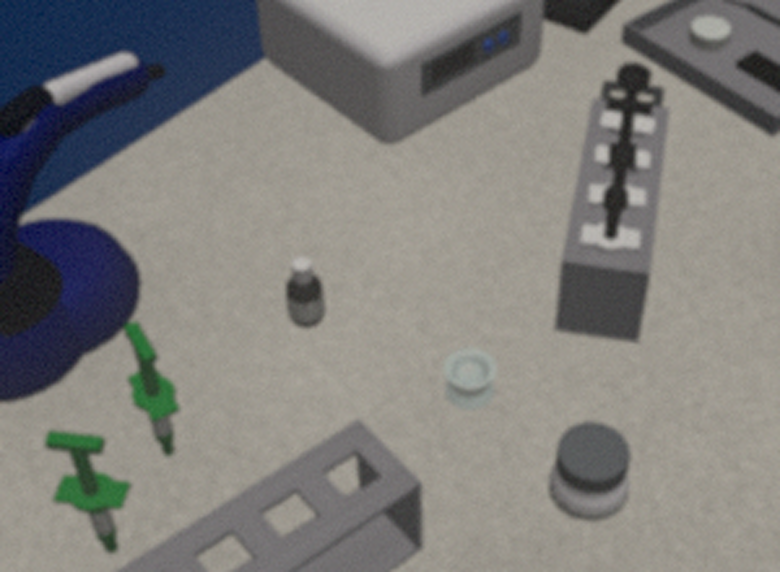

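All four hang in the new rack from (632,75) to (610,240). Their flanges sit at 79–80 mm and their heads at the same heights as they started. The jar, dish and bottle haven't moved, so I'm handing it in.

```bash
python3 -c "
from h import *
print(manip.sign_off())"
```

```text
the job is handed in; nothing more can be done
None
```

All four syringes (disc, tee, square, dome) hang upright and fully down in places 1–4 of the new rack; the jar, dish, bottle and look-alikes were left alone, and the job was handed in at about 42 s, with no verdict returned.

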